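# Shut the damp boxes that hold pots

### The job

Put the fresh pots to bed for the night: push the lid fully shut on every damp box that has a pot (the bowl or the cup) in it, easing it down without slamming, and leave any box with no pot in it standing open so that its plaster can dry. A tool left in a box is not a pot; do not disturb the pots and tools in the boxes or whatever lies on the round plaster bat.

Things in the scene. Friction and masses are not known exactly. Their poses are not given: they have to be found in the camera images.
- damp_box_1: damp box: square white plastic tub, 180 x 180 mm outside, 115 mm high, walls 4 mm, standing firmly on the table (it does not move), with a slab of plaster as its bed (top 24 mm above the table). Origin: centre of its underside. Its +x axis points from the hinge side to the front side; the hinge axis runs along its y at x = -90 mm, z = 115 mm. The three boxes are alike
- box_1_bed (a point): centre of the top of the plaster bed in damp box 1, 24 mm above the table
- lid_1 (a joint): angle of the lid of damp box 1: 0 = shut on the rim, grows as it opens, 1.57 = upright; starts open at 1.15 to 1.45, leaning a little over the box. The hinge is stiff: the lid stays at any angle where it is left; 1 to 4 N at its front edge moves it
- lid_1_edge (a point): middle of the front (free) edge of lid 1, on its outer face, 186 mm from the hinge axis. The lid is a flat white panel 188 mm wide, 5 mm thick, with a tab 60 mm wide sticking out 18 mm beyond this edge; its outer face looks to the hinge side when open and is the top, 120 mm above the table, when shut
- damp_box_2: damp box: square white plastic tub, 180 x 180 mm outside, 115 mm high, walls 4 mm, standing firmly on the table (it does not move), with a slab of plaster as its bed (top 24 mm above the table). Origin: centre of its underside. Its +x axis points from the hinge side to the front side; the hinge axis runs along its y at x = -90 mm, z = 115 mm. The three boxes are alike
- box_2_bed (a point): centre of the top of the plaster bed in damp box 2, 24 mm above the table
- lid_2 (a joint): angle of the lid of damp box 2: 0 = shut on the rim, grows as it opens, 1.57 = upright; starts open at 1.15 to 1.45, leaning a little over the box. The hinge is stiff: the lid stays at any angle where it is left; 1 to 4 N at its front edge moves it
- lid_2_edge (a point): middle of the front (free) edge of lid 2, on its outer face, 186 mm from the hinge axis. The lid is a flat white panel 188 mm wide, 5 mm thick, with a tab 60 mm wide sticking out 18 mm beyond this edge; its outer face looks to the hinge side when open and is the top, 120 mm above the table, when shut
- damp_box_3: damp box: square white plastic tub, 180 x 180 mm outside, 115 mm high, walls 4 mm, standing firmly on the table (it does not move), with a slab of plaster as its bed (top 24 mm above the table). Origin: centre of its underside. Its +x axis points from the hinge side to the front side; the hinge axis runs along its y at x = -90 mm, z = 115 mm. The three boxes are alike
- box_3_bed (a point): centre of the top of the plaster bed in damp box 3, 24 mm above the table
- lid_3 (a joint): angle of the lid of damp box 3: 0 = shut on the rim, grows as it opens, 1.57 = upright; starts open at 1.15 to 1.45, leaning a little over the box. The hinge is stiff: the lid stays at any angle where it is left; 1 to 4 N at its front edge moves it
- lid_3_edge (a point): middle of the front (free) edge of lid 3, on its outer face, 186 mm from the hinge axis. The lid is a flat white panel 188 mm wide, 5 mm thick, with a tab 60 mm wide sticking out 18 mm beyond this edge; its outer face looks to the hinge side when open and is the top, 120 mm above the table, when shut
- bowl: a pot: round clay bowl, leather-hard, 110 mm across the rim, 50 mm high, about 0.28 kg; stands upright on the bed of one of the boxes or on the plaster bat. Origin: centre of its underside
- cup: a pot: round clay cup without a handle, leather-hard, 74 mm across, 72 mm high, about 0.25 kg; stands upright on the bed of one of the boxes or on the plaster bat. Origin: centre of its underside
- rib: a tool: flat wooden rib with round ends, 116 x 54 x 8 mm, lying on the bed of one of the boxes or on the plaster bat. Origin: centre of its underside
- loop_tool: a tool: trimming tool, wooden handle with a steel wire loop, 145 mm long, 36 mm wide, 12 mm high, lying on the bed of one of the boxes or on the plaster bat. Origin: about its middle, on its underside
- plaster_bat: round white plaster bat, 200 mm across, 24 mm thick, on the open table, fixed; one of the two pots or two tools lies on it. Origin: centre of its underside

How it is judged:
At the end, for the whole second after the job is handed in: each lid whose box has the bowl or the cup standing in it (pot within 70 mm of the middle of the bed, seen from above) is shut to within 0.05 rad (about 9 mm at its front edge); each lid of a box without a pot is still open by more than 0.8 rad (((horizontal distance between any of bowl, cup and box_1_bed below 0.07 m and value of joint lid_1 below 0.05 rad) or (not (horizontal distance between any of bowl, cup and box_1_bed below 0.07 m) and value of joint lid_1 above 0.8 rad)) and ((horizontal distance between any of bowl, cup and box_2_bed below 0.07 m and value of joint lid_2 below 0.05 rad) or (not (horizontal distance between any of bowl, cup and box_2_bed below 0.07 m) and value of joint lid_2 above 0.8 rad)) and ((horizontal distance between any of bowl, cup and box_3_bed below 0.07 m and value of joint lid_3 below 0.05 rad) or (not (horizontal distance between any of bowl, cup and box_3_bed below 0.07 m) and value of joint lid_3 above 0.8 rad))); the robot touches nothing.
It fails at once if a pot (bowl or cup) is shifted by more than 30 mm (distance of any of bowl, cup from where it was at the start of the episode above 0.03 m).
It fails at once if a tool in a box or on the bat (rib or trimming tool) is shifted by more than 40 mm (distance of any of rib, loop_tool from where it was at the start of the episode above 0.04 m).
It fails at once if a lid is slammed: it closes faster than 3 rad/s (its front edge at over 0.5 m/s) (velocity of joint any of lid_1, lid_2, lid_3 below -3 rad/s).
It also fails if it takes over 51 s, if anything falls off the work surface, if the arm or the gripper's body presses on something with over 40 N, if the wrist force passes 120 N, or if a joint passes its speed limit or range.

### The arm

A 6-joint arm with a two-finger parallel gripper is mounted at the origin on the work surface. World frame = base frame: x ahead of the robot, y to its left, z up, the work surface at z = 0. Lengths are in m, angles in rad, forces in N, time in s.
With the tool pointing down it reaches from about 0.325 to 0.9 m from the base axis. Payload 6.1 kg.
Tool frame: the origin (TCP) lies midway between the tips of the shut fingers; the grasp point (between the pads) lies 19 mm behind it; z points along the fingers, y is the line along which they close (so a half turn about z gives the same grasp; the last joint's range is limited). The gripper opens to 85 mm and grips with 20 to 120 N. Pads are 22 mm wide; open, the fingers measure 114 mm over their backs; the gripper's body (76 mm by 85 mm) begins 54 mm behind the grasp point. The pads swing forward as they close: fully open they stand 13 mm farther back than shut.
Start: joints at [-1.308, 0.22, 1.526, -0, 1.395, -0.126], TCP at [0.237, -0.578, 0.231] pointing down, gripper open.
Joint ranges: [-2.98, 2.98], [-0.91, 2.08], [0.09, 2.57], [-1.24, 4.39], [0.2, 2.65], [-2.68, 2.68]. Speed limits (rad/s): [2.57, 2.57, 3.01, 3.14, 3.14, 3.14].

### API

Orientations are given as [roll, pitch, yaw] about the fixed x, y, z axes, in that order (R = Rz(yaw) Ry(pitch) Rx(roll)).
In Python, from plant import movep, move_l, set_joints, gripper_to, hold, inverse_kinematics, observe, get_image, get_calibration, Unreachable, job_done gives the robot as it stands. Calls block until the motion is done:
- movep(position, orientation): joint-space move of the TCP to a pose.
- move_l(position, feed=0.15, rotation=None, max_force=None): straight line of the TCP; rotation=None keeps the orientation; feed is the mean speed in m/s. With max_force (N) it stops when the force on the tool has changed by that much, and returns True; else False.
- set_joints(angles): joint-space move.
- gripper_to(opening, f_grip=None): finger opening in m; f_grip is the grip in N (None keeps the last); returns when the fingers have stopped.
- hold(seconds).
- inverse_kinematics(position, orientation): joint angles nearest the present ones, or None.
- observe(): the state.
- get_image(name): name is "side" or "top" or "wrist"; returns (picture, depth): 420x560x3 uint8, red, green, blue; 420x560 float32, m along the optical axis (not along the pixel's ray), 0 where there is no reading.
- get_calibration(name): a dict with "intrinsics" (3x3 intrinsics, pixels), "world_from_camera" (4x4, takes a point from camera to world coordinates). Camera axes: x right, y down, z forward; pixel columns grow to the right and rows downward; lengths in m; the calibration is good to about 2 mm. A picture is of the moment at which its call begins: read the wrist's pose just before it. get_calibration takes no time and is no camera call; for the wrist camera it gives the pose at the moment of the call.
A pose or a line that the arm cannot do raises Unreachable and nothing moves.
- job_done(): hands the job in; it is judged then, once.
The state is a dict: "time_s": time; "q": joint angles; "joint_velocities": joint speeds; "joint_torque": joint torques, N m; "eef_pos": TCP position; "tcp_rot": TCP orientation; "ft_force": force on the tool from outside, world axes, zero at the start; "torque": the same for the moment, N m; "opening": finger opening in m; "grasp_force": force on a finger pad.
Only numpy, scipy, OpenCV 4.12 (cv2) and the standard library are available. Lean on these libraries where they do the work, as an engineer would, in place of code of your own. Each camera call takes 0.05 s, during which the arm holds its last target. There are 200 camera calls.

## Working session

There is one attempt and no reset: what is moved stays moved. The work goes in short steps, each a Python script; the robot and the scene stay as the last script left them, time stands still between calls to the robot, and variables do not carry over. Pictures are saved under pics/ and viewed, at most 10 in all, crops included, and the job is handed in when it is done.

```bash
mkdir -p pics; python3 - <<'E'
from plant import *
import cv2,numpy as np
for n in("top","side"):
    im,d=get_image(n);c=get_calibration(n);np.savez(f"{n}.npz",im=im,d=d,K=c["intrinsics"],T=c["world_from_camera"])
    cv2.imwrite(f"pics/{n}.png",im[:,:,::-1]);print(n,c["intrinsics"],np.round(c["world_from_camera"],3))
print(observe())
E
```

```text
top [[420.46399431   0.         280.18476163]
 [  0.         420.46399431 210.35245974]
 [  0.           0.           1.        ]] [[ 0.011 -0.991  0.136  0.403]
 [-1.    -0.011  0.003 -0.01 ]
 [-0.002 -0.136 -0.991  1.215]
 [ 0.     0.     0.     1.   ]]
side [[382.37909122   0.         282.37411372]
 [  0.         382.37909122 213.25683514]
 [  0.           0.           1.        ]] [[ 0.996 -0.076  0.051  0.523]
 [-0.09  -0.717  0.691 -0.729]
 [-0.016 -0.693 -0.721  0.841]
 [ 0.     0.     0.     1.   ]]
{'time_s': 0.1, 'q': array([-1.30809916e+00,  2.21161454e-01,  1.52752079e+00, -3.51999924e-05,
        1.39469330e+00, -1.26078711e-01]), 'joint_velocities': array([-7.63621557e-04,  7.00566926e-04, -1.87138405e-03,  9.73449986e-05,
        1.77666421e-03,  1.73211748e-03]), 'joint_torque': array([ 2.47471871e-03, -4.98241174e+01, -3.90546227e+01, -7.70205293e-05,
        5.62300236e-03,  1.45589217e-05]), 'eef_pos': array([ 0.23676256, -0.57781885,  0.2302871 ]), 'tcp_rot': array([-3.13981956e+00, -1.89820002e-04,  3.88781905e-01]), 'ft_force': array([-0.38357127, -0.09982906,  0.13407268]), 'torque': array([ 0.00189653,  0.02248709, -0.03430395]), 'grasp_force': 0.0, 'opening': 0.08566918141849132}
```

View pics/top.png

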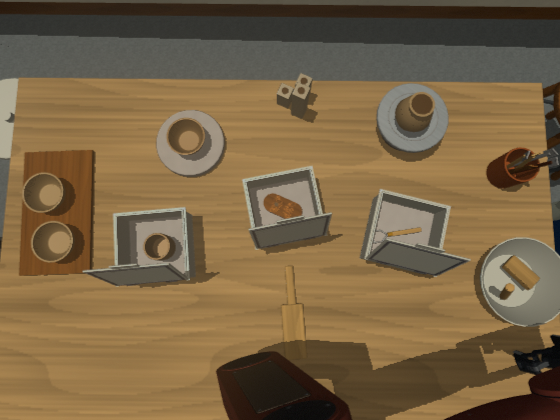

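View pics/side.png

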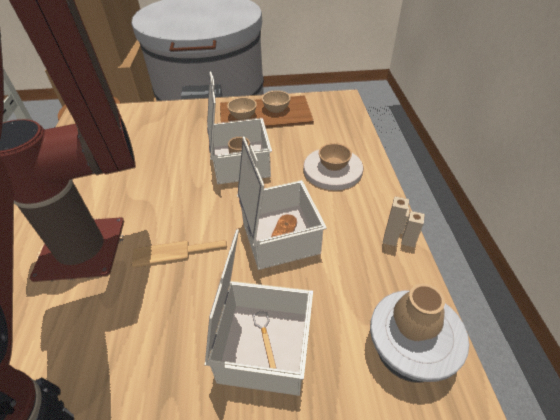

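The left box (cup at about (158,246) in the top view) holds a pot. The middle box holds the rib (283,207), the right box holds the loop tool (405,232), and the bowl is on the bat (187,137). Only the left lid has to be shut, so I'll measure that box.

```bash
python3 - <<'E'
import numpy as np,cv2
P=[]
for n in("top","side"):
    f=np.load(n+".npz");d=f["d"];K=f["K"];T=f["T"]
    v,u=np.mgrid[:420,:560]
    c=np.stack([(u-K[0,2])/K[0,0]*d,(v-K[1,2])/K[1,1]*d,d,np.ones_like(d)],-1)
    w=(c@T.T)[...,:3];w[d==0]=np.nan
    if n=="top":
        for name,(a,b) in dict(cup=(158,246),bowl=(187,137),rib=(283,207),loop=(405,232)).items(): print(name,np.round(w[b,a],3))
    p=w.reshape(-1,3);p=p[~np.isnan(p).any(1)]
    m=(p[:,0]>.1)&(p[:,0]<.5)&(p[:,1]>.2)&(p[:,1]<.55)
    p=p[m]
    rim=p[(p[:,2]>.107)&(p[:,2]<.122)]
    print(n,"rim",len(rim),cv2.minAreaRect(rim[:,:2].astype(np.float32)),np.percentile(rim[:,2],[10,50,90]))
    l=p[(p[:,2]>.135)&(p[:,2]<.34)]
    # robust plane
    best=0;rng=np.random.default_rng(0)
    for _ in range(300):
        a=l[rng.choice(len(l),3)];nn=np.cross(a[1]-a[0],a[2]-a[0]);s=np.linalg.norm(nn)
        if s<1e-5: continue
        nn/=s;k=abs((l-a[0])@nn)<.004
        if k.sum()>best: best=k.sum();K_=k
    q=l[K_];c0=q.mean(0);nn=np.linalg.svd(q-c0,full_matrices=False)[2][2];nn*=np.sign(nn[0])
    print(n,"lid",len(l),best,"c",c0.round(3),"n",nn.round(3),"theta",np.arctan2(np.hypot(*nn[:2]),-nn[2]), "yaw",np.arctan2(nn[1],nn[0]),"min",q.min(0).round(3),"max",q.max(0).round(3), "offset at z=.115 x:",(c0[:2]@nn[:2]+(c0[2]-.115)*nn[2])/np.hypot(*nn[:2]))
E
```

```text
cup [0.461 0.337 0.027]
bowl [0.778 0.268 0.031]
rib [ 0.575 -0.014  0.033]
loop [ 0.508 -0.358  0.035]
top rim 398 ((0.43382659554481506, 0.3296201229095459), (0.14850348234176636, 0.19305214285850525), 5.331109046936035) [0.10847362 0.11220849 0.11678586]
top lid 1476 1475 c [0.387 0.322 0.237] n [ 0.974  0.099 -0.206] theta 1.3634831895328392 yaw 0.10158736810043008 min [0.359 0.23  0.135] max [0.411 0.419 0.318] offset at z=.115 x: 0.39232756529902557
side rim 241 ((0.4354761242866516, 0.32770177721977234), (0.14560486376285553, 0.19601817429065704), 5.642255783081055) [0.10945272 0.11362661 0.11753072]
side lid 426 426 c [0.391 0.3   0.234] n [ 0.973  0.107 -0.203] theta 1.366237329415423 yaw 0.1093596630393312 min [0.36  0.225 0.136] max [0.415 0.413 0.319] offset at z=.115 x: 0.3970426781134499
```

Both views agree: lid at about 1.365 rad, box yaw about 0.104, hinge line at s≈0.397 m, and rim and lid heights as stated. The plan is to push the outer face with the shut fingers along an arc.

```bash
cat > push.py <<'E'
from plant import *
import numpy as np,cv2
psi=.104;u=np.array([np.cos(psi),np.sin(psi),0]);t=np.array([-u[1],u[0],0]);z=np.array([0,0,1.])
S,L,R=.397,.283,.15
def P(th):
    c=.005+.011*np.sin(th)
    return (S+R*np.cos(th)-c*np.sin(th))*u+L*t+(.115+R*np.sin(th)+c*np.cos(th))*z
rot=[np.pi,0,psi]
gripper_to(0)
p=observe()["eef_pos"];move_l([p[0],p[1],.43],feed=.25)
a=P(1.68);print(a)
movep([a[0],a[1],.43],rot);move_l(a,feed=.2)
print(observe()["time_s"],observe()["ft_force"])
for th in np.arange(1.55,.1,-.13):
    hit=move_l(P(th),feed=.1,max_force=15)
    print(round(th,2),hit,observe()["ft_force"].round(1))
    if hit: break
o=observe();print(o["time_s"],o["eef_pos"],P(th))
im,_=get_image("side");cv2.imwrite("pics/mid.png",im[:,:,::-1])
E
python3 push.py
```

```text
[0.33346233 0.31934305 0.26236983]
5.9583 [ 0.18473163 -0.9062343  -0.01868698]
1.55 False [ 0.5  0.2 -0.2]
1.42 False [-0.1  0.5 -0.1]
1.29 False [ 0.4 -0.5  0.3]
1.16 False [-0.3 -0.1 -0.1]
1.03 False [ 0.1 -0.1  0.2]
0.9 False [-0.6 -0.1  0.2]
0.77 False [0.3 0.5 0.1]
0.64 False [ 0.8 -0.5 -0. ]
0.51 False [ 0.1  0.6 -0.2]
0.38 False [-0.6 -0.  -0.6]
0.25 False [ 0.2 -0.8 -0.1]
0.12 False [ 0.8 -0.9 -0.5]
10.2 [0.51227223 0.33773315 0.13819027] [0.51284052 0.33806593 0.13922824]
```

View pics/mid.png

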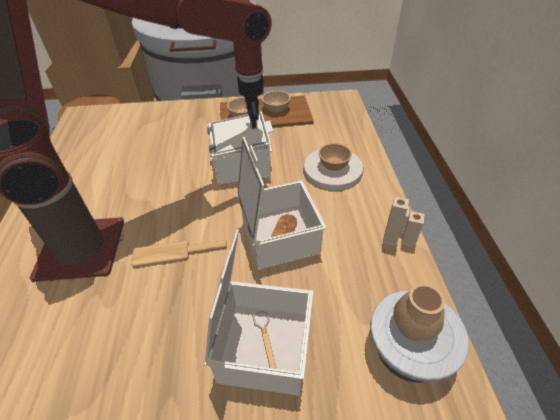

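The left lid (240,130) is nearly shut under the fingers, and the other two lids are unmoved. Next I'll press it gently shut, retreat and check.

```bash
python3 - <<'E'
from plant import *
import numpy as np,cv2
p=observe()["eef_pos"]
h=move_l([p[0]+.005,p[1],.108],feed=.04,max_force=15)
o=observe();print(h,o["eef_pos"],o["ft_force"])
move_l([o["eef_pos"][0],o["eef_pos"][1],.43],feed=.2)
movep([.3,.45,.45],[np.pi,0,.104])
for n in("top","side"):
    im,d=get_image(n);c=get_calibration(n);K=c["intrinsics"]
    cv2.imwrite(f"pics/end_{n}.png",im[:,:,::-1])
    v,u=np.mgrid[:420,:560]
    w=(np.stack([(u-K[0,2])/K[0,0]*d,(v-K[1,2])/K[1,1]*d,d,np.ones_like(d)],-1)@c["world_from_camera"].T)[...,:3]
    w=w[(d>0)]
    s=w@[.9946,.1038,0];t=w@[-.1038,.9946,0]
    m=(abs(s-.49)<.075)&(abs(t-.283)<.08)&(w[:,2]<.2)
    A=np.c_[s[m],np.ones(m.sum())];k=np.linalg.lstsq(A,w[m,2],rcond=None)[0]
    print(n,m.sum(),"slope",k[0],"z mid/front",k@[.49,1],k@[.58,1],"std",np.std(w[m,2]-A@k))
print(observe()["time_s"])
E
```

```text
True [0.51620714 0.3383215  0.11992465] [-1.91546224 -0.80580995  9.2250777 ]
top 3545 slope 0.00014952320100801244 z mid/front 0.11974639475209288 0.11975985184018359 std 0.002069130511249392
side 1254 slope 0.0007622077173963387 z mid/front 0.12186507720794515 0.12193367590251082 std 0.0014759653074872066
13.5833
```

View pics/end_side.png

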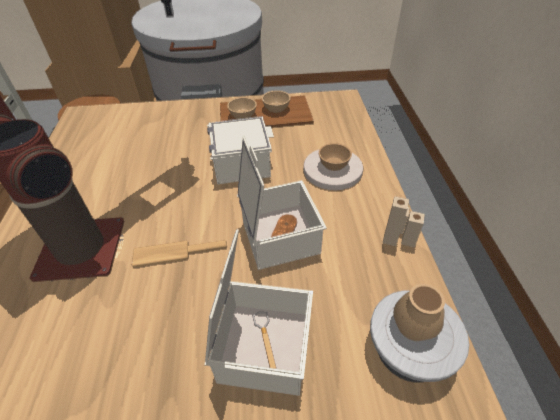

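The left lid at (240,135) is flat, with its top at 120 mm and a slope of about 0. The other two lids stand open, and the arm is clear.

```bash
python3 -c "
from plant import *
print(job_done())"
```

```text
the job is handed in; nothing more can be done
None
```

I eased the lid fully shut on the left damp box, which holds the cup; the other two boxes hold only tools and stay open, the bowl on the bat was not touched, and the job is handed in.

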